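Open the double-latched blade case

ROBOT

A 7-joint arm with a two-finger parallel gripper is mounted at the origin on a cart in front of the work surface, level with it; the furniture and walls round the work are solid. World frame = base frame: x ahead of the robot, y to its left, z up, the work surface at z = 0. Lengths are in mm, angles in rad, forces in N, time in s.
With the tool pointing down it reaches from about 425 to 925 mm from the base axis. Payload 6.8 kg.
Tool frame: the origin (TCP) lies midway between the tips of the shut fingers; the grasp point (between the pads) lies robot.hold_point_z behind it (robot.hold_point_z is the distance from the TCP to the grasp point, in mm); z points along the fingers, y is the line along which they close (so a half turn about z gives the same grasp; the last joint's range is limited). The gripper opens to 88 mm and grips with 3 to 60 N. Pads are 20 mm wide; open, the fingers measure 115 mm over their backs; the gripper's body (75 mm by 178 mm) begins 61 mm behind the grasp point.
Start: joints at [1.128, 0.477, 0.022, 1.555, -0.011, 1.109, -0.083], TCP at [221.801, -637.536, 222.664] pointing down, gripper open.
Joint ranges: [-2.96, 2.96], [-0.34, 2.1], [-1.41, 1.46], [0.24, 2.44], [-1.37, 4.51], [0.17, 1.92], [-2.96, 2.96]. Speed limits (rad/s): [2.39, 2.39, 3.14, 3.14, 3.14, 3.14, 3.14].

INTERFACE

Orientations are given as a rotation vector (axis times angle).
In Python, from station import readout, optics, job, robot gives the robot as it stands.
- The arm moves only by the shell command python3 -m handwheel 'ROWS' [OPENING]. ROWS is a JSON object of lists of equal length, an entry for each row: "xyz": the shift along the tool's x, y, z in mm, a list of three; "rot": the turn, a rotation vector about the tool's x, y, z in rad, a list of three. In form: {"xyz": [[x, y, z], ...], "rot": [[ax, ay, az], ...]}. A call has 1 to 12 rows; each row shifts and turns the commanded pose from where the row before left it, along the tool's axes as they then stand; what a row does not reach is not made up. A row lasts 1/8 s, in which the tool goes at most 62.5 mm and 10.7 degrees, less where a joint would pass 70% of its speed; a pose out of reach is approached as far as the arm can. A call with a gripper value outside its range is refused whole. OPENING is the opening, from 0 (shut) to 1 (fully open), set as the call begins (- or left out, the last holds). The fingers move at their own pace and stop on an object; the grip force is fixed at half the most. Time passes only in rows, so rows that do not move let the fingers close. It gives the time, the measured TCP pose, the force, the opening and the grip force at its end, in the units of the state.
- readout.state(): the state, without advancing time (a new reading comes with each control period).
- optics.get_image(name): name is "side" or "top"; returns a dict with "pixels" (400x640x3 uint8, red, green, blue), "vertical_fov" (degrees; the focal length in pixels is half the picture's height over the tangent of half this angle, whatever the lens; pixels are square), "cx", "cy" (the principal point, pixels), "rvec" (rotation vector, rad) and "tvec" (3), from world to camera coordinates, as OpenCV has them. Camera axes: x right, y down, z forward; pixel columns grow to the right and rows downward; lengths in mm; the calibration is good to about 2 mm. A picture is of the moment at which its call begins. There is no depth.
- job.hand_in(): hands the job in; it is judged then, once.
The state is a dict: "time": time; "qpos": joint angles; "joint_velocities": joint speeds; "tau": joint torques, N m; "position": TCP position; "tool_rot": TCP orientation; "wrist_force": force on the tool from outside, world axes, zero at the start; "wrist_torque": the same for the moment, N m; "opening": finger opening in mm; "finger_force": force on a finger pad.
Only numpy, scipy, OpenCV 4.12 (cv2) and the standard library are available. Lean on these libraries where they do the work, as an engineer would, in place of code of your own. Each camera call takes 0.05 s, during which the arm holds its last target. There are 200 camera calls.

TASK

Open the blue steel blade case on the counter: draw back the black-knobbed bolt on its lid, lift the lid a little until the safety catch stops it, pause there, feel along under its front edge for the hidden red catch, push that gently aside to the left until the lid is free, and then swing the lid wide open (well past half-way up) and let go of it. Use a light hand throughout, never straining the catch by pushing it hard or by dragging the lid up against it, and leave the two ink bottles where they stand.

Things in the scene. Friction and masses are not known exactly. Their poses are not given: they have to be found in the camera images.
- case: Blue steel blade case, 224 mm wide, lid top 97 mm above the counter; it does not move. Origin: centre of its underside (depth from x = -81 to +75 mm); x points from its front to its hinged back, y to its left, z up.
- lid (a joint): Angle of the lid about its back hinge, rad: 0 shut, grows as it opens, stops at 1.3. With the bolt drawn the catch still stops it at 0.16 (hem bottom then about 98 mm up). The hinge is stiff: the lid stays at any angle; lifting it by the hem takes about 5 N, pushing it shut about 1.5 N.
- case_hinge (a point): Middle of the lid's hinge axis (the axis is the case's y), at x = 78, z = 55 mm in the case's frame; it does not move.
- lid_hem (a point): Middle of the bottom of the steel hem (6 mm thick, 234 mm long along y) of the apron at the lid's front edge; it moves with the lid. Lid shut: case x = -100, z = 70 mm. The red catch, pushed to the case's +y (left), yields at 3 to 4 N, frees the lid after 8 to 10 mm, meets a hard stop at 16 mm and stays where it is left; it does not give towards -y.
- bolt (a joint): Travel of the bolt on the lid, m: 0 to 0.004 thrown, 0.025 fully drawn. It slides along the case's +y (to the left) against 2 N of friction; its rod leaves the keeper on the right side of the case at 0.013.
- bolt_knob (a point): Top centre of the bolt's upright round black knob, 14 mm in diameter, standing 32 mm clear of the lid's top (140 mm above the counter, lid shut), right half of the lid. Thrown: the bolt's steel keeper stands 60 to 76 mm to its right, up to 119 mm above the counter; guides 16 mm high on the lid stand 23 mm to its right and 36 mm to its left.
- ink_0: Square black ink bottle, 46x46x57 mm, a bystander in front of the case. Origin: centre of its underside, z up.
- ink_1: Square black ink bottle, 46x46x57 mm, a bystander in front of the case. Origin: centre of its underside, z up.
- front_wall_top (a point): Middle of the top of the front wall's outer face (case x = -81, z = 66 mm). The lid (240 mm wide) overhangs it and ends in a downturned apron whose inner face is at case x = -97 mm, so a 16 mm deep space lies behind the apron, open from below down to the counter.
- catch_zone (a point): Fixed point mid-width in that space, case x = -88, z = 79 mm. Somewhere on the case's y line through it, from -65 to +45 mm (not measured, to be felt for), stands the hidden catch: a red upright paddle 7 mm thick in y, case x -94 to -80, z 70 to 88 mm. With the lid shut the apron covers it; with the lid at 0.16 rad it is reached under the hem by fingers slanting forward and down.
- pull_bar (a point): Middle of the steel pull bar on top of the lid near its front edge: a round bar 10 mm in diameter, 70 mm long along y, its centre 18 mm above the lid's top (case x = -80, z = 115 mm, lid shut) on a post at each end; it moves with the lid. It or the hem serves to lift the lid.
- catch_rail: Steel rail across the inside of the case, behind the front wall, fixed; origin at its middle (case x = -50, y = 0, z = 51 mm), axes as the case's. It carries the red catch somewhere along its length. Pressing on the catch with more than 15 N, or dragging the lid up against its hook with more than 30 N, is straining it.

How it is judged (in metres and radians):
On the way, in this order (a step that is already met when the one before it is completed fails the run):
1. the bolt is drawn out of its keeper (more than 16 mm) with the lid still shut (under 0.05 rad) (value of joint bolt above 0.016 m and value of joint lid below 0.05 rad), for 0.1 s.
2. the lid is lifted slightly, to between 0.09 and 0.20 rad, and held there 0.2 s (value of joint lid between 0.09 and 0.2 rad), for 0.2 s.
At the end, for the whole second after the job is handed in: The lid stands open by more than 0.9 rad (it stops at 1.3) and is at rest (value of joint lid above 0.9 rad and velocity of joint lid between -0.05 and 0.05 rad/s); the robot touches nothing.
It fails at once if the robot presses on the catch (or its rail) with more than 15 N (contact force between any of the fingers, the arm and catch_rail above 15 N).
It fails at once if the lid is pulled up against the catch's hook with more than 30 N (contact force between case and catch_rail above 30 N).
It fails at once if an ink bottle is moved by more than 20 mm or tipped by more than 0.3 rad (distance of any of ink_0, ink_1 from where it was at the start of the episode above 0.02 m or angle between any of ink_0, ink_1's own z axis and vertical above 0.3 rad).
It also fails if it takes over 72 s, if anything falls off the work surface, if the arm or the gripper's body presses on something with over 40 N, if the wrist force passes 120 N, or if a joint passes its speed limit or range.

## Working session

There is one attempt and no reset: what is moved stays moved. The work goes in short steps, Python scripts to look and compute and a shell command to move; the robot and the scene stay as the last step left them, time stands still between calls to the robot, and variables do not carry over. Pictures are saved under pics/ and viewed, at most 10 in all, crops included, and the job is handed in when it is done.

```bash
mkdir -p pics; ls
python3 - <<'E'
from station import readout, optics, job, robot
import cv2,numpy as np
print(readout.state(), robot.hold_point_z)
for n in("top","side"):
    d=optics.get_image(n); cv2.imwrite(f"pics/{n}0.png",d["pixels"][:,:,::-1]); np.save(f"{n}0.npy",d,allow_pickle=True)
    print({k:v for k,v in d.items() if k!="pixels"})
E
```

```text
pics
{'time': 0.0, 'qpos': array([ 1.12789529,  0.47775905,  0.02239508,  1.55644854, -0.01145523,
        1.10929866, -0.083109  ]), 'joint_velocities': array([-0.00013317, -0.00144848,  0.00053636, -0.00048083,  0.0011939 ,
        0.00022615,  0.00084431]), 'tau': array([-9.44781932e-04, -5.82843375e+01,  1.53416779e+00, -2.72602022e+01,
       -5.42972528e-02,  1.71561213e-02,  1.51074119e-04]), 'position': array([ 221.53457565, -636.97420312,  221.71157647]), 'tool_rot': array([-3.09598832e+00, -5.23139708e-01,  7.68590959e-04]), 'wrist_force': array([-0.3463431 ,  0.73401485,  0.20627647]), 'wrist_torque': array([-0.02053853,  0.00063821, -0.00363573]), 'finger_force': 0.0, 'opening': 87.8535150681542} 18.700000000000003
{'vertical_fov': 44.65898419150574, 'cx': 310.9693729007408, 'cy': 202.47400513230272, 'rvec': array([ 2.179555  , -2.21491512,  0.05001832]), 'tvec': array([  65.02973859,  581.62158744, 1174.60417479])}
{'vertical_fov': 56.174836617770346, 'cx': 325.5768051824689, 'cy': 197.98486444643123, 'rvec': array([ 0.06376938, -2.70073542,  1.50887923]), 'tvec': array([618.72026403,  68.12642985, 971.3374088 ])}
```

View pics/top0.png

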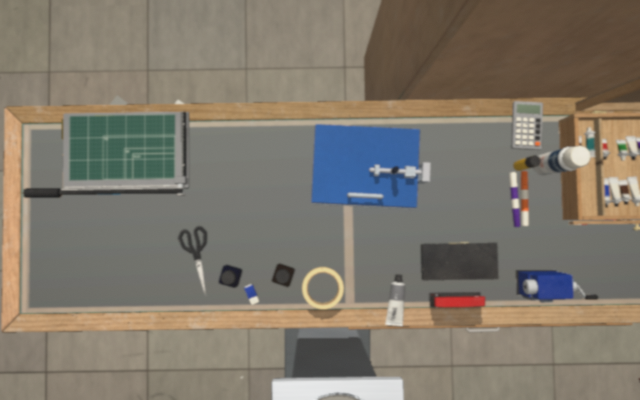

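View pics/side0.png

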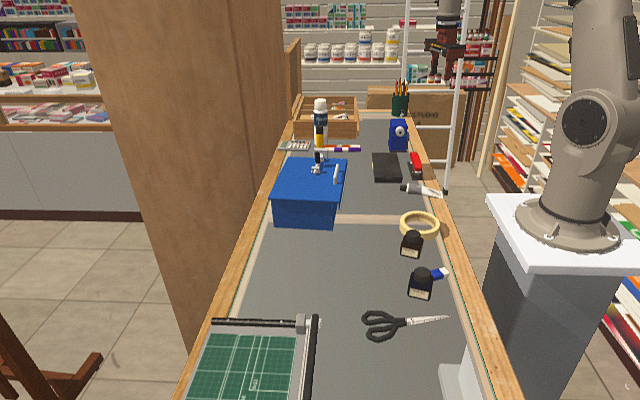

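The top view shows the blue lid, with corners near (315,125), (420,129), (417,207) and (312,204). The knob is near (395,170), the keeper near (427,172) and the pull bar near (365,195). The ink bottles are at (230,275) and (284,273), well clear of the work. The side view shows the case from its left.

```bash
cat > h.py <<'E'
import numpy as np,cv2
from scipy.spatial.transform import Rotation as R
def K(d):
    f=d["pixels"].shape[0]/2/np.tan(np.radians(d["vertical_fov"]/2)); return np.array([[f,0,d["cx"]],[0,f,d["cy"]],[0,0,1]])
def proj(d,P): return cv2.projectPoints(np.float64(P).reshape(-1,3),d["rvec"],d["tvec"],K(d),None)[0].reshape(-1,2)
def onplane(d,uv,z):
    Rm=R.from_rotvec(d["rvec"]).as_matrix(); c=-Rm.T@d["tvec"]
    r=Rm.T@np.linalg.inv(K(d))@np.array([*uv,1]); return c+r*(z-c[2])/r[2]
def load(n): return np.load(n+".npy",allow_pickle=True).item()
E
python3 - <<'E'
from h import *
d=load("top0"); im=d["pixels"]
hsv=cv2.cvtColor(im,cv2.COLOR_RGB2HSV)
m=cv2.inRange(hsv,(100,140,60),(125,255,255)); 
n,l,s,c=cv2.connectedComponentsWithStats(m); i=1+np.argmax(s[1:,4]); print(s[i])
cnt=cv2.findContours((l==i).astype(np.uint8),0,2)[0][0]
hull=cv2.convexHull(cnt); r=cv2.minAreaRect(hull); b=cv2.boxPoints(r); print(b)
for p in b: print(onplane(d,p,97).round(1))
for nme,x0,y0,x1,y1 in(("T",300,115,440,215),):
    cv2.imwrite("pics/topc.png",cv2.resize(im[y0:y1,x0:x1,::-1],None,fx=5,fy=5,interpolation=cv2.INTER_CUBIC))
ds=load("side0")["pixels"]; cv2.imwrite("pics/sidec.png",cv2.resize(ds[145:240,260:360,::-1],None,fx=6,fy=6,interpolation=cv2.INTER_CUBIC))
E
```

```text
[ 313  126  106   81 7116]
[[312.13464 201.30675]
 [315.9626  124.74812]
 [418.95514 129.89775]
 [415.1272  206.45638]]
[581.3  52.9  97. ]
[756.3  41.3  97. ]
[ 740.6 -193.7   97. ]
[ 565.9 -180.4   97. ]
```

View pics/topc.png

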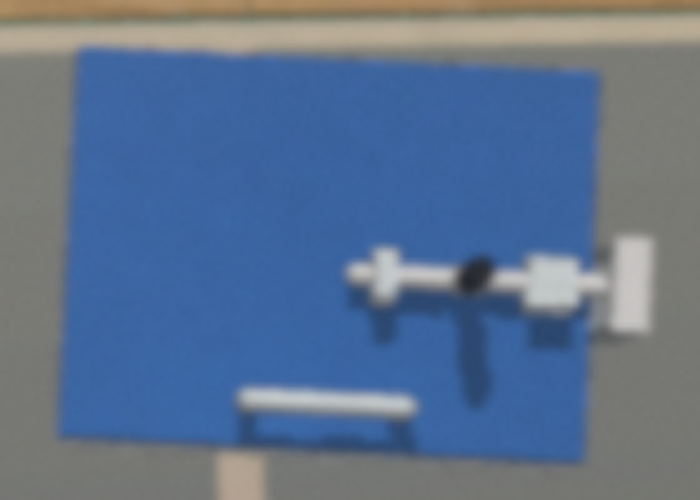

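View pics/sidec.png

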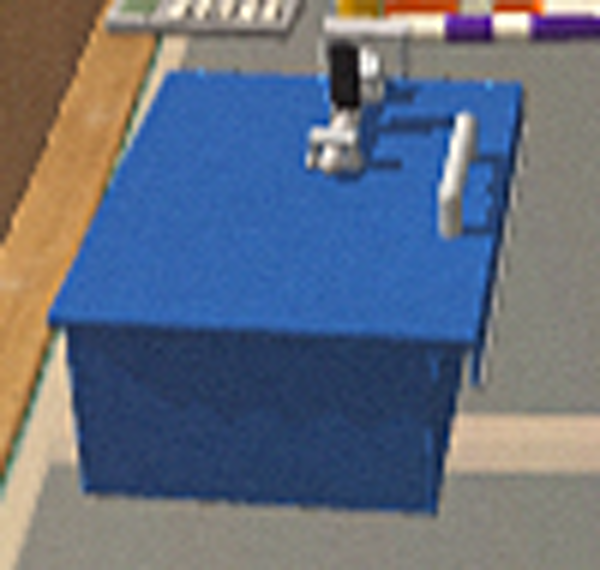

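The crops give the pull bar ends at top-view (347.4,194.6) and (383.4,196.4), and the knob top near (397.2,167.8). In the side view the knob top is near (317.2,152.3). Next I fit the case pose from these.

Run:
```python
from h import *
d=load("top0"); s=load("side0")
C=[(316,124.5),(420,129.4),(416.7,207.3),(312.1,202.3)]  # BL BR FR FL
W=[onplane(d,np.array(c)+[0,0],97)[:2] for c in C]; print(np.round(W,1))
for a,b in((0,1),(3,2),(0,3),(1,2)): v=W[b]-W[a]; print(np.linalg.norm(v).round(1),np.degrees(np.arctan2(v[1],v[0])).round(2))
B=[onplane(d,p,115) for p in((347.4,194.6),(383.4,196.4))]; print("bar",np.round(B,1),np.mean(B,0).round(1))
k=onplane(d,(397.2,167.8),139); print("knob",k, "side pred",proj(s,k))
def tri(a,b):
    P=[K(q)@np.c_[R.from_rotvec(q["rvec"]).as_matrix(),q["tvec"]] for q in(d,s)]
    X=cv2.triangulatePoints(P[0],P[1],np.float64(a).reshape(2,1),np.float64(b).reshape(2,1)); return (X[:3]/X[3]).ravel()
print("tri knob",tri((397.2,167.8),(317.2,152.3)))
print("bar tri ends",tri((347.4,194.6),(260+450/6,145+230/6)),tri((383.4,196.4),(260+465/6,145+118/6)))
print("side pred corners",proj(s,[[*w,97] for w in W]))
print("ink",onplane(d,(230,275),57),onplane(d,(284,273),57))
```

```text
[[ 756.9   41.2]
 [ 741.7 -196.1]
 [ 563.9 -183.9]
 [ 579.1   53. ]]
237.8 -93.66
237.4 -93.66
178.3 176.21
178.3 176.08
bar [[ 594.2  -26.   115. ]
 [ 588.8 -106.3  115. ]] [591.5 -66.2 115. ]
knob [ 649.67491132 -134.3882901   139.        ] side pred [[316.78639039 152.0400532 ]]
tri knob [ 649.31369054 -134.54720086  138.19949127]
bar tri ends [594.99697009 -27.21620946  99.18654851] [ 589.57326848 -106.47828934  113.87431627]
side pred corners [[268.79781034 196.91696537]
 [288.50314098 156.03910077]
 [347.40706258 158.16409536]
 [340.23045002 200.37776929]]
ink [414.08550892 247.41647224  57.        ] [416.72229326 121.25353338  57.        ]
```

Fitted case pose: origin about (672.5, -71.8), yaw -3.75°, knob at case (-19, -64). I'll use one slanted posture throughout: 45° forward and down, with the fingers shut. First I fly over to the case.

```bash
cat >> h.py <<'E'
Y=np.radians(-3.75); O=np.array([672.5,-71.8,0]); C=np.array([[np.cos(Y),-np.sin(Y),0],[np.sin(Y),np.cos(Y),0],[0,0,1]])
s=np.sqrt(.5); RT=R.from_matrix(C@np.array([[s,0,s],[0,-1,0],[s,0,-s]]))
def where():
    from station import readout
    st=readout.state(); Rc=R.from_rotvec(st["tool_rot"])
    print("t",round(st["time"],2),"case",(C.T@(st["position"]-O)).round(1),"Fcase",(C.T@st["wrist_force"]).round(1),"open",round(st["opening"],1),"q",st["qpos"].round(2),"rot left",(Rc.inv()*RT).as_rotvec().round(3))
    return st,Rc
def to(p):
    st,Rc=where(); print("tool shift",(Rc.inv().apply(C@np.array(p,float)+O-st["position"])).round(1))
E
python3 -m handwheel '{"xyz":[[46,-25,-5],[46,-25,-5],[46,-25,-5],[46,-25,-5],[46,-25,-5],[46,-25,-5],[46,-25,-5],[46,-25,-5],[46,-25,-5],[46,-25,-5],[46,-25,-5],[46,-25,-5]],"rot":[[0,0,0],[0,0,0],[0,0,0],[0,0,0],[0,0,0],[0,0,0],[0,0,0],[0,0,0],[0,0,0],[0,0,0],[0,0,0],[0,0,0]]}' 0
python3 -c "
from h import *
print(RT.as_matrix().round(2)); to([-19,-100,250])"
```

```text
time: 1.6
position: [645.3, -171.6, 282.4]
tool_rot: [-3.098, -0.523, 0.001]
wrist_force: [0.5, -0.4, 0.2]
opening: 0.3
finger_force: 0.0
[[ 0.71 -0.07  0.71]
 [-0.05 -1.   -0.05]
 [ 0.71  0.   -0.71]]
t 1.6 case [ -20.7 -101.3  282.4] Fcase [ 0.5 -0.4  0.2] open 0.3 q [ 0.3   0.43 -0.19  1.49  0.08  1.23 -1.14] rot left [-0.157  0.775  0.379]
tool shift [ 2.1 -0.6 32.4]
```

```bash
python3 -m handwheel '{"xyz":[[0,0,0],[0,0,0],[0,0,0],[0,0,0],[0,0,0],[0,0,0]],"rot":[[-0.031,0.155,0.076],[-0.031,0.155,0.076],[-0.031,0.155,0.076],[-0.031,0.155,0.076],[-0.031,0.155,0.076],[0,0,0]]}' 0
python3 -c "
from h import *
to([-19,-97,165])"
```

```text
time: 2.35
position: [646.3, -160.0, 279.7]
tool_rot: [-2.951, -0.015, -1.049]
wrist_force: [0.6, 1.1, 0.0]
opening: 0.6
finger_force: 0.0
t 2.35 case [-20.4 -89.7 279.7] Fcase [0.5 1.1 0. ] open 0.6 q [ 0.32  0.16 -0.11  2.05 -0.48  0.3  -0.92] rot left [-0.056  0.103  0.054]
tool shift [-71.7   8.   89.5]
```

```bash
python3 -m handwheel '{"xyz":[[0,0,0],[0,0,0],[0,0,0]],"rot":[[-0.028,0.05,0.027],[-0.028,0.05,0.027],[0,0,0]]}' 0
python3 -c "
from h import *
to([-19,-97,170])"
```

```text
time: 2.72
position: [648.5, -156.7, 277.8]
tool_rot: [2.915, -0.049, 1.146]
wrist_force: [0.5, 0.5, 0.3]
opening: 0.8
finger_force: 0.0
t 2.73 case [-18.4 -86.2 277.8] Fcase [0.5 0.5 0.3] open 0.8 q [ 0.12  0.14  0.09  2.12 -0.76  0.19 -0.7 ] rot left [-0.025  0.036  0.022]
tool shift [-74.1  11.1  78.3]
```

```bash
python3 -m handwheel '{"xyz":[[-25,3.5,26],[-25,3.5,26],[-25,4,26],[0,0,0]],"rot":[[0,0,0],[0,0,0],[0,0,0],[0,0,0]]}' 0
python3 -c "
from h import *
to([-19,-97,132])"
```

```text
time: 3.22
position: [649.5, -168.8, 209.3]
tool_rot: [-2.931, 0.044, -1.099]
wrist_force: [-1.0, -0.2, 0.8]
opening: 0.5
finger_force: 0.0
t 3.23 case [-16.6 -98.3 209.3] Fcase [-1.  -0.2  0.8] open 0.5 q [ 0.21  0.26  0.03  2.14 -1.36  0.17 -0.07] rot left [-0.044  0.069  0.018]
tool shift [-52.6   0.1  56.7]
```

The 45° tilt runs q6 into its limit here, so I'm easing back to 30° from vertical.

```bash
cat >> h.py <<'E'
def RTt(deg):
    t=np.radians(deg); return R.from_matrix(C@np.array([[np.cos(t),0,np.sin(t)],[0,-1,0],[np.sin(t),0,-np.cos(t)]]))
RT=RTt(30)
E
python3 -m handwheel '{"xyz":[[0,0,0],[0,0,0],[0,0,0]],"rot":[[-0.02,-0.1,0.01],[-0.02,-0.1,0.01],[0,0,0]]}' 0
python3 -c "
from h import *
to([-19,-97,132])"
```

```text
time: 3.6
position: [656.0, -161.1, 211.9]
tool_rot: [-2.983, 0.05, -0.946]
wrist_force: [0.4, 0.9, -0.4]
opening: 0.4
finger_force: 0.0
t 3.6 case [-10.6 -90.2 211.9] Fcase [ 0.3  0.9 -0.4] open 0.4 q [-0.1   0.27  0.37  2.08 -0.86  0.3  -0.61] rot left [-0.039 -0.09   0.021]
tool shift [-53.    8.2  60.2]
```

```bash
python3 -m handwheel '{"xyz":[[0,0,0],[-15,4,15],[-15,4,15],[0,0,0]],"rot":[[-0.039,-0.09,0.02],[0,0,0],[0,0,0],[0,0,0]]}' 0
python3 -c "
from h import *
to([-19,-97,127])"
```

```text
time: 4.1
position: [640.6, -170.0, 167.3]
tool_rot: [3.02, -0.105, 0.804]
wrist_force: [0.7, -0.0, 0.4]
opening: 0.5
finger_force: 0.0
t 4.1 case [ -25.4 -100.1  167.3] Fcase [0.7 0.  0.4] open 0.5 q [-0.15  0.34  0.42  2.08 -0.77  0.31 -0.73] rot left [-0.001  0.003 -0.005]
tool shift [-14.5  -2.9  38.2]
```

```bash
python3 -m handwheel '{"xyz":[[-5,-1,13],[-5,-1,13],[-4.5,-1,12],[0,0,0]],"rot":[[0,0,0],[0,0,0],[0,0,0],[0,0,0]]}' 0
python3 - <<'E'
from h import *
to([-19,-97,127])
from station import optics
d=optics.get_image("side"); t=optics.get_image("top")
a=cv2.resize(d["pixels"][120:220,250:360,::-1],None,fx=5,fy=5,interpolation=2); b=cv2.resize(t["pixels"][115:215,300:440,::-1],None,fx=3.5,fy=3.5,interpolation=2)
b=cv2.copyMakeBorder(b,0,600-b.shape[0]-0,0,0,0)[:500]; cv2.imwrite("pics/p1.png",cv2.hconcat([a,b])[:, :1050]); cv2.imwrite("pics/p1.png",cv2.resize(cv2.hconcat([a,b]),(800,385)))
E
```

```text
time: 4.6
position: [648.7, -167.7, 128.8]
tool_rot: [3.019, -0.105, 0.807]
wrist_force: [-0.2, 0.1, 0.1]
opening: 0.4
finger_force: 0.0
t 4.6 case [-17.4 -97.2 128.8] Fcase [-0.2  0.1  0.1] open 0.4 q [-0.04  0.4   0.29  2.09 -0.9   0.22 -0.61] rot left [-0.001  0.001 -0.005]
tool shift [-2.2 -0.2  0.8]
```

View pics/p1.png

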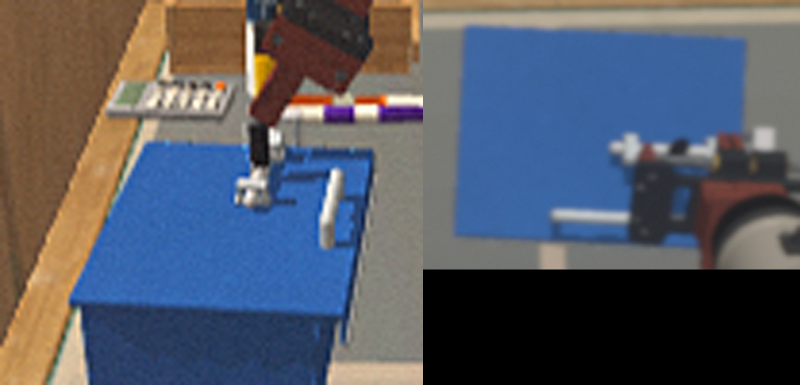

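The side view shows the red-brown shut fingers beside the top of the black knob, clear of the lid. In the top view the knob is at about (680,147) and the fingers are just to its right. Now I sweep left.

```bash
python3 -m handwheel '{"xyz":[[-1,-5,1],[-1,-5,1],[0,-5,0],[0,-4,0]],"rot":[[0,0,0],[0,0,0],[0,0,0],[0,0,0]]}' 0
python3 -m handwheel '{"xyz":[[0,-4,0],[0,-4,0],[0,-3,0],[0,-3,0],[0,0,0],[0,0,0]],"rot":[[0,0,0],[0,0,0],[0,0,0],[0,0,0],[0,0,0],[0,0,0]]}' 0
python3 - <<'E'
from h import *
to([-19,-63,127])
from station import optics
d=optics.get_image("side"); t=optics.get_image("top")
a=cv2.resize(d["pixels"][120:220,250:360,::-1],(440,400),interpolation=2); b=cv2.resize(t["pixels"][135:205,370:440,::-1],(400,400),interpolation=2)
cv2.imwrite("pics/p2.png",cv2.resize(cv2.hconcat([a,b]),(800,381)))
E
```

```text
time: 5.2
position: [649.3, -147.7, 125.9]
tool_rot: [3.018, -0.103, 0.806]
wrist_force: [-0.7, 0.3, -0.1]
opening: 0.1
finger_force: 0.0
time: 5.95
position: [650.2, -134.0, 125.9]
tool_rot: [3.019, -0.104, 0.806]
wrist_force: [0.2, 0.7, 0.9]
opening: 0.5
finger_force: 0.3
t 5.95 case [-18.2 -63.6 125.9] Fcase [0.1 0.7 0.9] open 0.5 q [-0.14  0.4   0.33  2.11 -0.91  0.2  -0.66] rot left [-0.001  0.002 -0.003]
tool shift [-0.2 -0.6 -1.4]
```

View pics/p2.png

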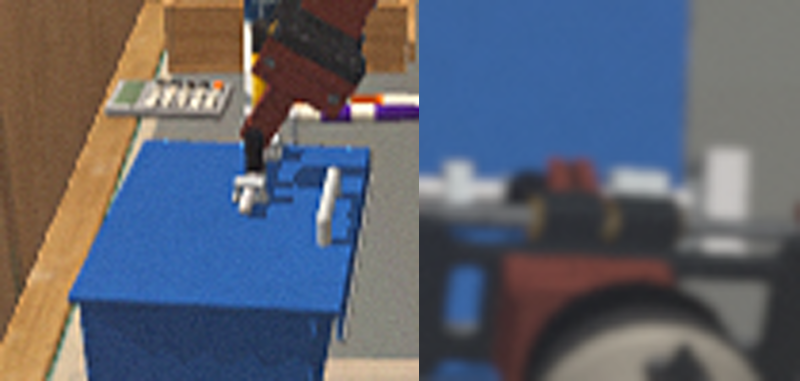

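The top view shows the red fingertips, about 18 mm across, against the knob's right side. The bolt has travelled roughly 14–17 mm, so I push 5 mm more and watch the force.

```bash
python3 -m handwheel '{"xyz":[[0,-2,0],[0,-2,0],[0,-1,0],[0,0,0]],"rot":[[0,0,0],[0,0,0],[0,0,0],[0,0,0]]}' 0
cat > knob.py <<'E'
from h import *
from station import optics
t=optics.get_image("top"); hsv=cv2.cvtColor(t["pixels"],cv2.COLOR_RGB2HSV)
for nm,im in(("0",load("top0")["pixels"]),("now",t["pixels"])):
    g=im[163:173,360:425].astype(int).max(2).min(0); print(nm,g)
E
python3 knob.py; python3 -c "
from h import *
where()"
```

```text
time: 6.55
position: [650.5, -129.3, 125.9]
tool_rot: [3.018, -0.104, 0.806]
wrist_force: [-0.0, -1.5, 0.2]
opening: 0.3
finger_force: 0.8
0 [159 158 159 159 159 159 158 157 151 138 122 116 115 121 143 161 160 161
 160 159 134 123 122 124 125 128 128 130 131 127 113  90  60  47  49  53
  55  69 103 137 145 148 149 153 148 153 157 157 157 158 159 157 158 159
 159 157 156 148 129 107  98 105 131 161 181]
now [107  96  94 102 110 113 112 113 115 120 118 114 114 117 126 141 149 153
 151 142 128 120 111  97  68  48  47  51  52  52  54  58  60  61  61  60
  60  60  61  61  64  87 104  96  80  62  61  63  62  65  64  65  66  70
  88 123 151 147 129 107  97 105 132 161 182]
t 6.6 case [-18.2 -58.9 125.9] Fcase [-0.6 -1.4  1.2] open 0.6 q [-0.16  0.4   0.34  2.11 -0.91  0.2  -0.66] rot left [-0.     0.002 -0.003]
```

```bash
python3 -m handwheel '{"xyz":[[0,-2,0],[0,-2,0],[0,0,0],[0,0,0]],"rot":[[0,0,0],[0,0,0],[0,0,0],[0,0,0]]}' 0
python3 knob.py | tail -4; python3 -c "
from h import *
where()"
```

```text
time: 7.1
position: [650.8, -125.1, 125.8]
tool_rot: [3.019, -0.103, 0.806]
wrist_force: [-0.5, -0.6, -0.4]
opening: 0.5
finger_force: 0.5
now [ 95 108 113 113 111 110 112 116 118 120 119 116 115 116 126 140 150 152
 150 139 122 103  74  50  49  51  51  51  52  59  59  61  60  59  60  60
  60  60  64  87 103  89  72  61  61  62  62  64  62  65  65  72 100 143
 159 157 156 148 128 107  97 106 133 163 182]
t 7.15 case [-18.1 -54.6 125.9] Fcase [-0.1 -0.4  0.1] open 0.4 q [-0.18  0.4   0.35  2.11 -0.91  0.2  -0.67] rot left [-0.001  0.002 -0.003]
```

The bolt is drawn about 21 mm. The forward slant is limited by the wrist, so I fit a small forward model from the recorded states to find a good arm branch.

```bash
cat > fk.py <<'E'
from h import *
import itertools
from scipy.optimize import least_squares
D=[([1.12789529,.47775905,.02239508,1.55644854,-.01145523,1.10929866,-.083109],[221.5,-637.0,221.7],[-3.09598832,-.523139708,.000768]),
([.3,.43,-.19,1.49,.08,1.23,-1.14],[645.3,-171.6,282.4],[-3.098,-.523,.001]),
([.32,.16,-.11,2.05,-.48,.3,-.92],[646.3,-160,279.7],[-2.951,-.015,-1.049]),
([.12,.14,.09,2.12,-.76,.19,-.7],[648.5,-156.7,277.8],[2.915,-.049,1.146]),
([.21,.26,.03,2.14,-1.36,.17,-.07],[649.5,-168.8,209.3],[-2.931,.044,-1.099]),
([-.1,.27,.37,2.08,-.86,.3,-.61],[656,-161.1,211.9],[-2.983,.05,-.946]),
([-.15,.34,.42,2.08,-.77,.31,-.73],[640.6,-170,167.3],[3.02,-.105,.804]),
([-.04,.4,.29,2.09,-.9,.22,-.61],[648.7,-167.7,128.8],[3.019,-.105,.807]),
([-.18,.4,.35,2.11,-.91,.2,-.67],[650.8,-125.1,125.8],[3.019,-.103,.806])]
Q=np.array([d[0] for d in D]);P=np.array([d[1] for d in D]);RR=R.from_rotvec([d[2] for d in D])
AX="zyzyzyz"
def chain(q,sg,c0,c7):
    q=np.atleast_2d(q); r=R.from_euler("z",np.full(len(q),c0)); out=[r]
    for i in range(7):
        r=r*R.from_euler(AX[i],sg[i]*q[:,i]+(c7 if i==6 else 0)); out.append(r)
    return out
def fit():
    best=None
    for sg in itertools.product((1,-1),repeat=7):
        if sg[1]<0: continue
        for a in(0,1.6,3.1,-1.6):
          for b in (0,1.6,3.1,-1.6):
            s=least_squares(lambda c:(RR.inv()*chain(Q,sg,*c)[-1]).as_rotvec().ravel(),[a,b],max_nfev=15)
            if best is None or s.cost<best[0]-1e-9: best=(s.cost,sg,s.x)
    return best
if __name__=="__main__":
    c,sg,x=fit(); print(c,sg,x)
    ch=chain(Q,sg,*x)
    A=np.concatenate([np.stack([np.tile(np.eye(3),(len(Q),1,1))[:,:,2]],2).reshape(-1,1)]+[r.as_matrix()[:,:,k].reshape(-1,1) for i in (2,4,6) for r in [ch[i]] for k in (0,2)],1)
    l,_,rk,sv=np.linalg.lstsq(A,P.ravel(),rcond=None); print(l.round(1),rk); print((A@l-P.ravel()).reshape(-1,3).round(1))
E
python3 fk.py
```

```text
0.00019217705084607838 (-1, 1, -1, 1, -1, 1, -1) [-6.17185005e-04  1.57099353e+00]
[ 198.1   25.3  389.1 -125.4  384.6  -72.5  248.3] 7
[[ 57.3  24.    2.2]
 [  4.9  59.8  -0.4]
 [ 13.6  15.4  13.1]
 [ -0.2   5.    4.7]
 [-20.1 -13.9 -25.6]
 [ -4.5   3.2   0.7]
 [  9.4  16.4   3.3]
 [  3.3   2.    0.7]
 [  6.   10.9   1.3]]
```

```bash
cat > fk2.py <<'E'
from fk import *
SG=(-1,1,-1,1,-1,1,-1);X=(0,np.pi/2)
def cols(q):
    ch=chain(q,SG,*X); n=len(np.atleast_2d(q))
    return np.stack([np.tile([0,0,1.],(n,1))]+[ch[i].as_matrix()[:,:,k] for i in (2,4,6) for k in (0,1,2)],2)
A=cols(Q); w=1e-2*np.eye(10)
L=np.linalg.lstsq(np.r_[A.reshape(-1,10),w*0.3],np.r_[P.ravel(),np.zeros(10)],rcond=None)[0]
def fk(q): ch=chain(q,SG,*X); return (cols(q)@L)[0],ch[-1][0]
if __name__=="__main__": print(L.round(1)); print((A@L-P).round(1))
E
python3 fk2.py
```

```text
[ 2.925e+02  1.220e+01 -3.670e+01  5.259e+02 -3.000e-01 -2.550e+01
  4.679e+02 -4.000e-01 -8.000e-01  3.241e+02]
[[-0.4 -0.3 -0.5]
 [-0.1  0.1  0.6]
 [ 0.2  1.2 -0.9]
 [ 0.2 -1.1 -0.3]
 [ 0.4  0.8 -0.5]
 [-1.2 -2.3  0.4]
 [ 1.8  3.9 -0.2]
 [-2.3 -3.8  0.5]
 [ 1.   2.   1. ]]
```

```bash
cat > ik.py <<'E'
from fk2 import *
lo=np.array([-2.96,-.34,-1.41,.24,-1.37,.17,-2.96]);hi=np.array([2.96,2.1,1.46,2.44,4.51,1.92,2.96])
def ik(p,Rt,q0):
    def f(q):
        a,b=fk(q); return np.r_[(a-p)/100,(Rt.inv()*b).as_rotvec()*3,(q-q0)*1e-3]
    s=least_squares(f,np.clip(q0,lo+1e-3,hi-1e-3),bounds=(lo,hi),max_nfev=40); return s.x,np.abs(s.fun[:6]).max()
if __name__=="__main__":
    rng=np.random.default_rng(1)
    for tilt in (20,30,40,50,60):
        p=C@np.array([-94,-60,72])+O; out=[]
        for _ in range(14):
            q,e=ik(p,RTt(tilt),rng.uniform(lo,hi))
            if e<.02: out.append(np.r_[np.minimum(q-lo,hi-q).min(),q])
        print(tilt,len(out)); print(np.array(sorted(out,key=lambda o:-o[0])[:4]).round(2))
E
python3 ik.py
```

```text
20 5
[[ 0.29  0.78  0.56 -0.83  2.1   1.    0.46 -2.4 ]
 [ 0.29  0.78  0.56 -0.82  2.1   1.    0.46 -2.4 ]
 [ 0.15 -0.31  0.46  0.54  2.19 -0.93  0.32 -0.64]
 [ 0.12  0.45  0.45 -0.4   2.13  0.57  0.29 -2.05]]
30 10
[[ 0.09 -0.56  0.57  0.87  2.32  4.42  0.47  0.24]
 [ 0.05 -0.23  0.43  0.43  2.3   4.3   0.22  0.43]
 [ 0.    0.95  0.64 -1.01  2.21  1.64  0.47 -2.96]
 [ 0.   -0.82  1.16  1.46  2.32  4.39  1.17  0.01]]
40 4
[[ 0.1   0.76  0.54 -0.73  2.34  2.5   0.42  2.43]
 [ 0.02 -0.45  0.56  0.73  2.42  3.84  0.58  0.82]
 [ 0.01 -0.51  0.59  0.81  2.43  3.89  0.62  0.75]
 [ 0.   -0.81  1.29  1.46  2.43  4.1   1.32  0.15]]
50 4
[[ 0.04  1.09  0.87 -1.13  2.4   2.55  0.8   2.68]
 [ 0.    0.59  0.57 -0.52  2.44  2.96  0.69  1.97]
 [ 0.    0.59  0.57 -0.52  2.44  2.96  0.69  1.97]
 [ 0.    0.59  0.57 -0.52  2.44  2.96  0.69  1.97]]
60 0
[]
```

```bash
cat > sim.py <<'E'
from ik import *
def goal(case,tilt,side=0,spin=0):  # side: extra rotation about case x axis; spin about tool z
    return C@np.array(case,float)+O, R.from_matrix(C)*R.from_rotvec([np.radians(side),0,0])*R.from_matrix(C.T)*RTt(tilt)*R.from_rotvec([0,0,np.radians(spin)])
def run(q,wps):
    q=np.array(q,float); pp,Rp=fk(q)
    for w in wps:
        p,Rt=goal(*w); rv=(Rp.inv()*Rt).as_rotvec()
        n=max(2,int(np.ceil(max(np.linalg.norm(rv)/.17,np.linalg.norm(p-pp)/50))))
        if len(w)>3 and abs(w[3])==181: pass
        for i in range(1,n+1):
            q,e=ik(pp+(p-pp)*i/n,Rp*R.from_rotvec(rv*i/n),q)
        pp,Rp=p,Rt; print(w,q.round(2),"err",round(e,3))
    return q
if __name__=="__main__":
    q=[-.18,.4,.35,2.11,-.91,.2,-.67]
    up=[((-18,-60,128),30),((-60,-60,250),30),((-150,-90,260),0)]
    spin=[((-150,-90,260),0,0,-90),((-150,-90,260),0,0,-179)]
    end=[((-150,-90,70),40,0,-180),((-94,-90,60),40,0,-180),((-94,-90,85),40,0,-180),((-94,40,72),40,0,-180),((-94,-60,72),40,0,-180),((-10,-60,210),40,0,-180)]
    q1=run(q,up+spin)
    for sd in (-35,35):
        print("side",sd); run(q1,[((-150,-90,260),0,sd,-180),((-150,-90,260),40,sd,-180),((-150,-90,180),40,0,-180)]+end)
E
python3 sim.py
```

```text
((-18, -60, 128), 30) [-0.17  0.4   0.35  2.11 -0.91  0.21 -0.66] err 0.0
((-60, -60, 250), 30) [-0.51  0.14  0.71  2.12 -0.38  0.42 -1.15] err 0.0
((-150, -90, 260), 0) [-0.48  0.25  0.79  1.89 -0.2   1.08 -1.24] err 0.0
((-150, -90, 260), 0, 0, -90) [-0.26  0.22  0.51  1.88 -0.12  1.08  0.24] err 0.0
((-150, -90, 260), 0, 0, -179) [-0.07  0.21  0.28  1.87 -0.06  1.08  1.73] err 0.0
side -35
((-150, -90, 260), 0, -35, -180) [-0.42  0.26  0.28  1.95  0.58  1.15  1.07] err 0.0
((-150, -90, 260), 40, -35, -180) [-0.16 -0.01 -0.05  2.44  1.52  0.64  0.24] err 0.0
((-150, -90, 180), 40, 0, -180) [ 1.28  0.31 -1.16  2.36  1.85  0.17 -0.04] err 0.0
((-150, -90, 70), 40, 0, -180) [ 1.17  0.69 -1.1   2.41  2.32  0.54 -0.34] err 0.0
((-94, -90, 60), 40, 0, -180) [ 1.06  0.73 -1.03  2.3   2.28  0.53 -0.29] err 0.0
((-94, -90, 85), 40, 0, -180) [ 1.07  0.65 -1.03  2.3   2.21  0.46 -0.27] err 0.0
((-94, 40, 72), 40, 0, -180) [ 0.77  0.72 -1.09  2.34  2.11  0.75 -0.42] err 0.0
((-94, -60, 72), 40, 0, -180) [ 1.    0.69 -1.04  2.32  2.23  0.55 -0.33] err 0.0
((-10, -60, 210), 40, 0, -180) [ 0.96  0.45 -1.03  2.07  1.35  0.35  0.43] err 0.0
side 35
((-150, -90, 260), 0, 35, -180) [ 0.39  0.38  0.12  1.76 -0.61  1.35  2.26] err 0.0
((-150, -90, 260), 40, 35, -180) [ 0.67  0.16 -0.08  2.25 -1.32  0.8   2.89] err 0.0
((-150, -90, 180), 40, 0, -180) [-0.15  0.07  0.43  2.4  -1.25  0.17  2.96] err 0.196
((-150, -90, 70), 40, 0, -180) [ 0.23  0.3   0.04  2.31 -1.23  0.17  2.96] err 0.628
((-94, -90, 60), 40, 0, -180) [ 0.14  0.4   0.1   2.21 -1.27  0.17  2.96] err 0.607
((-94, -90, 85), 40, 0, -180) [ 0.12  0.35  0.13  2.23 -1.28  0.17  2.96] err 0.52
((-94, 40, 72), 40, 0, -180) [-0.67  0.42  0.69  2.28 -1.37  0.17  2.73] err 0.61
((-94, -60, 72), 40, 0, -180) [-0.1   0.37  0.29  2.25 -1.36  0.17  2.96] err 0.584
((-10, -60, 210), 40, 0, -180) [-0.28  0.26  0.48  2.17 -1.34  0.17  2.92] err 0.0
```

Run:
```python
from sim import *
q=[-.07,.21,.28,1.87,-.06,1.08,1.73]
q=run(q,[((-150,-90,240),0,-35,-180),((-150,-90,220),40,-35,-180),((-150,-90,140),40,-35,-180),((-150,-90,100),40,-35,-180)])
a=run(q,[((-150,-90,80),40,-25,-180),((-150,-90,70),40,-15,-180),((-150,-90,60),40,-7,-180),((-94,-90,60),40,0,-180),((-94,-90,60),43,0,-180)])
print("side-20 variant")
b=run(q,[((-150,-90,60),40,-20,-180),((-94,-90,60),40,-20,-180),((-94,-90,85),40,-20,-180),((-94,40,72),40,-20,-180),((-94,-60,72),40,-20,-180),((-10,-60,210),40,-20,-180),((-94,-90,60),45,-20,-180)])
```

```text
((-150, -90, 240), 0, -35, -180) [-0.43  0.28  0.3   1.97  0.58  1.11  1.05] err 0.0
((-150, -90, 220), 40, -35, -180) [ 0.33  0.13 -0.57  2.44  1.68  0.72  0.06] err 0.0
((-150, -90, 140), 40, -35, -180) [ 0.89  0.72 -1.31  2.44  1.93  1.32  0.05] err 0.0
((-150, -90, 100), 40, -35, -180) [ 0.93  1.04 -1.41  2.44  2.07  1.6   0.14] err 0.01
((-150, -90, 80), 40, -25, -180) [ 1.04  1.03 -1.41  2.44  2.1   1.39  0.1 ] err 0.014
((-150, -90, 70), 40, -15, -180) [ 1.17  1.01 -1.41  2.44  2.11  1.16  0.07] err 0.0
((-150, -90, 60), 40, -7, -180) [ 1.27  1.04 -1.41  2.42  2.13  1.    0.08] err 0.0
((-94, -90, 60), 40, 0, -180) [ 1.28  1.09 -1.4   2.28  2.06  0.86  0.17] err 0.0
((-94, -90, 60), 43, 0, -180) [ 1.3   1.13 -1.4   2.31  2.17  0.88  0.12] err 0.0
side-20 variant
((-150, -90, 60), 40, -20, -180) [ 1.11  1.1  -1.41  2.44  2.15  1.33  0.1 ] err 0.007
((-94, -90, 60), 40, -20, -180) [ 1.06  1.12 -1.39  2.32  2.15  1.29  0.17] err 0.0
((-94, -90, 85), 40, -20, -180) [ 1.08  1.04 -1.41  2.32  2.08  1.25  0.18] err 0.0
((-94, 40, 72), 40, -20, -180) [ 0.72  1.07 -1.38  2.3   2.01  1.47 -0.04] err 0.0
((-94, -60, 72), 40, -20, -180) [ 0.98  1.05 -1.37  2.32  2.09  1.3   0.1 ] err 0.0
((-10, -60, 210), 40, -20, -180) [ 0.99  0.74 -1.41  2.08  1.72  1.05  0.36] err 0.0
((-94, -90, 60), 45, -20, -180) [ 1.02  1.01 -1.24  2.37  2.29  1.19 -0.01] err 0.0
```

Run:
```python
from sim import *
q0=run([-.18,.4,.35,2.11,-.91,.2,-.67],[((-18,-60,240),30),((-18,-80,240),0),((-18,-80,240),0,0,-90),((-18,-80,240),0,0,-179)])
for sd in (-20,-30):
  print(sd)
  q=run(q0,[((-18,-80,240),0,sd,-180),((-18,-80,240),40,sd,-180),((-18,-80,240),40,0,-180),((-130,-90,200),40,0,-180),((-130,-90,60),40,0,-180),((-94,-90,60),40,0,-180),((-94,-90,85),40,0,-180),((-94,40,72),40,0,-180),((-94,-60,72),40,0,-180),((-10,-60,210),40,0,-180)])
```

```text
((-18, -60, 240), 30) [-0.41  0.24  0.63  2.03 -0.48  0.43 -1.08] err 0.0
((-18, -80, 240), 0) [-0.32  0.51  0.68  1.59 -0.34  1.16 -1.21] err 0.0
((-18, -80, 240), 0, 0, -90) [-0.08  0.46  0.31  1.58 -0.15  1.13  0.19] err 0.0
((-18, -80, 240), 0, 0, -179) [ 0.15  0.45 -0.02  1.56  0.01  1.14  1.61] err 0.0
-20
((-18, -80, 240), 0, -20, -180) [-0.09  0.45  0.07  1.61  0.35  1.14  1.33] err 0.0
((-18, -80, 240), 40, -20, -180) [-0.13  0.2   0.12  2.17  1.35  0.3   0.39] err 0.0
((-18, -80, 240), 40, 0, -180) [ 0.73  0.27 -0.65  2.08  0.62  0.18  1.08] err 0.0
((-130, -90, 200), 40, 0, -180) [ 1.29  0.3  -1.17  2.3   1.48  0.17  0.32] err 0.0
((-130, -90, 60), 40, 0, -180) [ 1.18  0.78 -1.15  2.37  2.25  0.6  -0.22] err 0.0
((-94, -90, 60), 40, 0, -180) [ 1.12  0.79 -1.11  2.3   2.21  0.58 -0.18] err 0.0
((-94, -90, 85), 40, 0, -180) [ 1.13  0.71 -1.12  2.29  2.14  0.52 -0.16] err 0.0
((-94, 40, 72), 40, 0, -180) [ 0.82  0.77 -1.16  2.33  2.09  0.8  -0.36] err 0.0
((-94, -60, 72), 40, 0, -180) [ 1.05  0.74 -1.11  2.31  2.18  0.6  -0.24] err 0.0
((-10, -60, 210), 40, 0, -180) [ 1.02  0
[... 175 characters left out ...]
3  0.12  2.19  1.52  0.48  0.26] err 0.0
((-18, -80, 240), 40, 0, -180) [ 0.77  0.28 -0.71  2.07  0.7   0.19  1.01] err 0.0
((-130, -90, 200), 40, 0, -180) [ 1.29  0.3  -1.17  2.3   1.48  0.17  0.32] err 0.0
((-130, -90, 60), 40, 0, -180) [ 1.18  0.78 -1.15  2.37  2.25  0.6  -0.22] err 0.0
((-94, -90, 60), 40, 0, -180) [ 1.12  0.79 -1.11  2.3   2.21  0.58 -0.18] err 0.0
((-94, -90, 85), 40, 0, -180) [ 1.13  0.71 -1.12  2.29  2.14  0.52 -0.16] err 0.0
((-94, 40, 72), 40, 0, -180) [ 0.82  0.77 -1.16  2.33  2.09  0.8  -0.36] err 0.0
((-94, -60, 72), 40, 0, -180) [ 1.05  0.74 -1.11  2.31  2.18  0.6  -0.24] err 0.0
((-10, -60, 210), 40, 0, -180) [ 1.02  0.49 -1.11  2.06  1.39  0.4   0.42] err 0.0
```

Simulated branch works: half turn, lean sideways −30°, tilt 40°, then descend and straighten. Retreat first.

```bash
python3 -m handwheel '{"xyz":[[0,3,0],[0,3,0],[14,0,-24],[14,0,-24],[14,0,-24],[14,0,-24],[0,0,0],[0,0,0],[0,0,0],[0,0,0]],"rot":[[0,0,0],[0,0,0],[0,0,0],[0,0,0],[0,0,0],[0,0,0],[0,-0.174,0],[0,-0.174,0],[0,-0.174,0],[0,0,0]]}' 0 | head -4
python3 -m handwheel '{"xyz":[[0,0,0],[0,0,0],[0,0,0],[0,0,0],[0,0,0],[0,0,0],[0,0,0],[0,0,0],[0,0,0],[0,0,0]],"rot":[[0,0,-0.17],[0,0,-0.17],[0,0,-0.17],[0,0,-0.17],[0,0,-0.17],[0,0,-0.17],[0,0,-0.17],[0,0,-0.17],[0,0,-0.17],[0,0,0]]}' 0|head -3
python3 -m handwheel '{"xyz":[[0,0,0],[0,0,0],[0,0,0],[0,0,0],[0,0,0],[0,0,0],[0,0,0],[0,0,0],[0,0,0],[0,0,0]],"rot":[[0,0,-0.17],[0,0,-0.17],[0,0,-0.17],[0,0,-0.17],[0,0,-0.17],[0,0,-0.17],[0,0,-0.17],[0,0,-0.17],[0,0,-0.17],[0,0,0]]}' 0|head -3
cat > nx.py <<'E'
import sys; from sim import *
def nxt(case,tilt,side=0):
    st,Rc=where(); p,Rt=goal(case,tilt,side,180)
    print("shift",Rc.inv().apply(p-st["position"]).round(1),"turn",(Rc.inv()*Rt).as_rotvec().round(3))
if __name__=="__main__": a=[float(v) for v in sys.argv[1:]]; nxt(a[:3],*a[3:])
E
python3 nx.py -18 -80 240 0 -30
```

```text
time: 8.4
position: [653.1, -131.1, 235.3]
tool_rot: [3.14, -0.103, -0.002]
wrist_force: [0.9, -0.1, -0.3]
time: 9.65
position: [650.1, -132.1, 237.4]
tool_rot: [-2.342, -2.094, -0.006]
time: 10.9
position: [650.5, -131.9, 237.1]
tool_rot: [0.243, 3.131, 0.003]
t 10.9 case [-18.  -61.4 237.1] Fcase [0.7 0.  0.8] open 0.6 q [ 0.02  0.45  0.12  1.58 -0.06  1.12  1.57] rot left [-0.789  0.032  2.951]
shift [ -1.7 -18.5  -3. ] turn [ 0.525 -0.022 -0.088]
```

```bash
python3 -m handwheel '{"xyz":[[-1,-9,0],[-1,-9,0],[0,0,0],[0,0,0]],"rot":[[0.175,-0.007,-0.029],[0.175,-0.007,-0.029],[0.175,-0.007,-0.029],[0,0,0]]}' 0|head -3
python3 nx.py -18 -85 240 40 -30
```

```text
time: 11.4
position: [650.8, -143.8, 236.2]
tool_rot: [-0.085, -3.017, 0.804]
t 11.4 case [-17.  -73.3 236.2] Fcase [-0.3  0.  -0.4] open 0.2 q [-0.31  0.49  0.26  1.63  0.43  1.15  1.23] rot left [ 0.754 -0.745 -2.806]
shift [  1.1 -12.    2.6] turn [ 0.006 -0.697  0.008]
```

```bash
python3 -m handwheel '{"xyz":[[0,-3,0],[0,-3,0],[0,-3,0],[0,-3,0],[0,0,0]],"rot":[[0,-0.175,0],[0,-0.175,0],[0,-0.175,0],[0,-0.175,0],[0,0,0]]}' 0|head -3
python3 nx.py -130 -90 200 40 -25
```

```text
time: 12.02
position: [650.9, -168.9, 248.1]
tool_rot: [-0.114, 2.454, -0.709]
t 12.03 case [-15.2 -98.3 248.1] Fcase [ 0.7 -0.4  0. ] open 0.5 q [-0.49  0.25  0.45  2.14  1.24  0.46  0.51] rot left [-0.143 -0.661 -2.787]
shift [115.4  29.7 -36.9] turn [-0.092 -0.076  0.048]
```

```bash
python3 -m handwheel '{"xyz":[[29,7.5,-9],[29,7.5,-9],[29,7.5,-9],[28,7,-9],[0,0,0]],"rot":[[-0.023,-0.019,0.012],[-0.023,-0.019,0.012],[-0.023,-0.019,0.012],[-0.023,-0.019,0.012],[0,0,0]]}' 0|head -3
python3 nx.py -132 -90 55 40 -20
```

```text
time: 12.65
position: [553.4, -156.7, 201.5]
tool_rot: [-0.115, 2.419, -0.58]
t 12.65 case [-113.3  -92.5  201.5] Fcase [-0.4  1.  -0.1] open 0.5 q [-0.3   0.14  0.23  2.41  1.75  0.42 -0.04] rot left [-0.228 -0.535 -2.83 ]
shift [97.3 65.9 89.5] turn [-0.078 -0.014  0.063]
```

```bash
python3 -m handwheel '{"xyz":[[19.5,13,18],[19.5,13,18],[19.5,13,18],[19.5,13,18],[19.5,13,18],[0,0,0]],"rot":[[-0.016,-0.003,0.012],[-0.016,-0.003,0.012],[-0.016,-0.003,0.012],[-0.016,-0.003,0.012],[-0.016,-0.003,0.012],[0,0,0]]}' 0|head -3
python3 nx.py -132 -90 55 40 0
```

```text
time: 13.4
position: [535.5, -159.3, 87.8]
tool_rot: [-0.136, 2.459, -0.544]
t 13.4 case [-131.   -96.2   87.8] Fcase [ 0.8 -0.3 -0.1] open 0.8 q [ 0.63  0.5  -0.79  2.43  2.06  0.79 -0.23] rot left [-0.177 -0.487 -2.835]
shift [17.  19.3 21.4] turn [-0.313 -0.049  0.289]
```

```bash
python3 -m handwheel '{"xyz":[[4,5,5],[4,5,5],[4,5,6],[5,4,5],[0,0,0]],"rot":[[-0.078,-0.012,0.072],[-0.078,-0.012,0.072],[-0.078,-0.012,0.072],[-0.078,-0.012,0.072],[0,0,0]]}' 0|head -3
python3 nx.py -97 -92 52 42 0
```

```text
time: 14.02
position: [536.5, -148.1, 58.3]
tool_rot: [0.07, 2.442, -0.038]
t 14.03 case [-130.7  -85.    58.3] Fcase [0.1 0.3 0.5] open 0.6 q [ 1.03  0.64 -0.95  2.42  2.47  0.51 -0.53] rot left [-0.274 -0.008 -3.12 ]
shift [-21.7  -7.1  26.5] turn [-0.004 -0.034  0.01 ]
```

```bash
python3 -c "
from nx import *
nxt((-128,-92,38),40); nxt((-95,-92,38),40)"
```

```text
t 14.03 case [-130.7  -85.    58.3] Fcase [0.1 0.3 0.5] open 0.6 q [ 1.03  0.64 -0.95  2.42  2.47  0.51 -0.53] rot left [-0.274 -0.008 -3.12 ]
shift [11.  -6.8 17.3] turn [-0.004  0.001  0.01 ]
t 14.03 case [-130.7  -85.    58.3] Fcase [0.1 0.3 0.5] open 0.6 q [ 1.03  0.64 -0.95  2.42  2.47  0.51 -0.53] rot left [-0.274 -0.008 -3.12 ]
shift [-14.2  -7.   38.5] turn [-0.004  0.001  0.01 ]
```

```bash
python3 -m handwheel '{"xyz":[[5.5,-3.5,8.5],[5.5,-3.5,8.5],[-8,0,7],[-8,0,7],[-9,0,7],[0,0,0]],"rot":[[0,0,0],[0,0,0],[0,0,0],[0,0,0],[0,0,0],[0,0,0]]}' 0|head -4
python3 nx.py -95 -92 43 40
```

```text
time: 14.78
position: [572.9, -154.3, 40.5]
tool_rot: [0.066, 2.436, -0.033]
wrist_force: [-0.4, -0.3, -0.9]
t 14.78 case [-94.  -88.9  40.5] Fcase [-0.4 -0.3 -0.9] open 0.6 q [ 0.98  0.71 -0.91  2.34  2.47  0.53 -0.49] rot left [-0.283  0.    -3.118]
shift [-0.8 -3.1 -2.6] turn [0.001 0.006 0.011]
```

```bash
python3 -m handwheel '{"xyz":[[0,-3,0],[-1.3,0,-1.5],[-1.3,0,-1.5],[-1.3,0,-1.5],[0,0,0]],"rot":[[0,0,0],[0,0,0],[0,0,0],[0,0,0],[0,0,0]]}' 0|head -4
python3 nx.py -94 -92 72 40
python3 -m handwheel '{"xyz":[[-1.9,0,-2.3],[-1.9,0,-2.3],[-1.9,0,-2.3],[0,0,0]],"rot":[[0,0,0],[0,0,0],[0,0,0],[0,0,0]]}' 0|head -4
python3 nx.py -94 -92 72 40
```

```text
time: 15.4
position: [570.5, -157.3, 45.4]
tool_rot: [0.067, 2.439, -0.032]
wrist_force: [-2.1, 0.2, -1.4]
t 15.4 case [-96.1 -92.   45.4] Fcase [-2.1  0.  -1.4] open 0.4 q [ 0.99  0.69 -0.91  2.34  2.47  0.51 -0.49] rot left [-2.790e-01  1.000e-03 -3.119e+00]
shift [-18.8  -0.2 -18.9] turn [0.001 0.004 0.01 ]
time: 15.9
position: [571.0, -157.2, 54.9]
tool_rot: [0.066, 2.438, -0.033]
wrist_force: [-3.7, 0.7, -3.5]
t 15.9 case [-95.7 -91.8  54.9] Fcase [-3.8  0.4 -3.5] open 0.4 q [ 0.99  0.67 -0.91  2.34  2.45  0.48 -0.49] rot left [-2.800e-01  1.000e-03 -3.118e+00]
shift [-12.3  -0.3 -12. ] turn [0.001 0.005 0.011]
```

```bash
python3 -m handwheel '{"xyz":[[-1.9,0,-2.3],[-1.9,0,-2.3],[-1.9,0,-2.3],[-1.9,0,-2.3],[-1.9,0,-2.3],[0,0,0],[0,0,0]],"rot":[[0,0,0],[0,0,0],[0,0,0],[0,0,0],[0,0,0],[0,0,0],[0,0,0]]}' 0|head -4
python3 nx.py -94 -92 72 40
python3 - <<'E'
from h import *
from station import optics
d=optics.get_image("side")
cv2.imwrite("pics/p3.png",cv2.resize(d["pixels"][115:240,240:400,::-1],(800,600),interpolation=2))
for th in(.08,.1,.13,.16):
    c,sn=np.cos(th),np.sin(th)
    P=[]
    for x,y,z in((-103,120,97),(-80,35,115)):
        x-=78;z-=55; P.append(C@np.array([78+x*c+z*sn,y,55-x*sn+z*c])+O)
    print(th,((proj(d,P)-[240,115])*[5,4.8]).round(0).tolist())
E
```

```text
time: 16.77
position: [571.2, -157.1, 69.9]
tool_rot: [0.066, 2.437, -0.033]
wrist_force: [-2.9, 0.2, -0.2]
t 16.77 case [-95.5 -91.7  69.9] Fcase [-2.9  0.  -0.2] open 0.4 q [ 1.    0.62 -0.91  2.34  2.42  0.44 -0.49] rot left [-0.281  0.    -3.118]
shift [-2.5 -0.3 -0.6] turn [0.001 0.005 0.011]
0.08 [[496.0, 387.0], [464.0, 278.0]]
0.1 [[494.0, 381.0], [461.0, 273.0]]
0.13 [[490.0, 372.0], [457.0, 265.0]]
0.16 [[485.0, 363.0], [452.0, 257.0]]
```

View pics/p3.png

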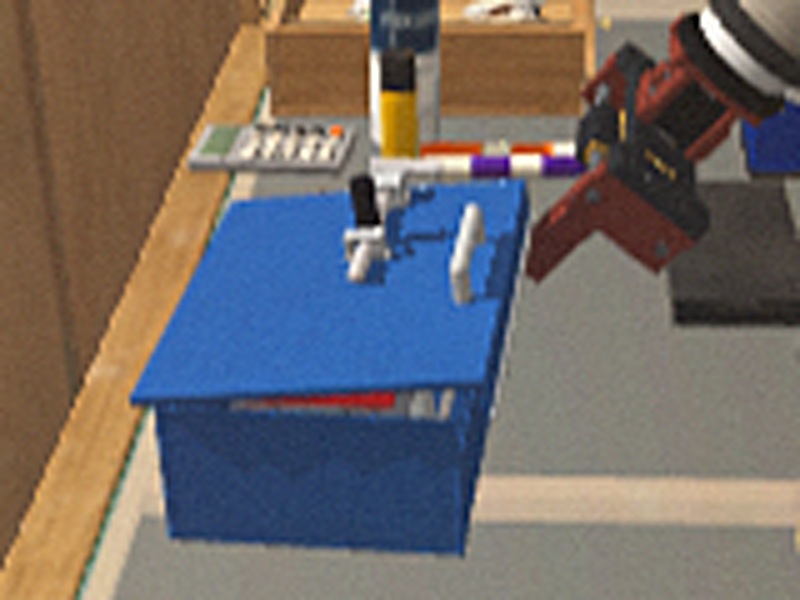

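The side view shows the lid ajar: its front-left corner is at (488,382), which is about 0.10–0.11 rad, with the fingers under the hem. I raise it 5 mm more and pause there.

```bash
python3 -m handwheel '{"xyz":[[-1.6,0,-1.9],[-1.6,0,-1.9],[0,0,0],[0,0,0],[0,0,0],[0,0,0]],"rot":[[0,0,0],[0,0,0],[0,0,0],[0,0,0],[0,0,0],[0,0,0]]}' 0|head -4
python3 nx.py -94 -92 71 40
cat > lid.py <<'E'
from h import *
from station import optics
d=optics.get_image("side"); hsv=cv2.cvtColor(d["pixels"],cv2.COLOR_RGB2HSV)
for nm,im in(("closed",load("side0")["pixels"]),("now",d["pixels"])):
    # lowest bright-blue lid-top row per column near the lid's front-left corner
    h=cv2.cvtColor(im,cv2.COLOR_RGB2HSV); m=(h[:,:,0]>100)&(h[:,:,0]<125)&(h[:,:,2]>125)&(h[:,:,1]>120)
    print(nm,[(u,int(np.max(np.nonzero(m[150:230,u])[0],initial=-150))+150) for u in range(300,340,4)])
for th in(0,.1,.12,.14,.16):
    c,sn=np.cos(th),np.sin(th); P=[]
    for x,y,z in((-60,120,97),(-20,120,97),(20,120,97)):
        x-=78;z-=55; P.append(C@np.array([78+x*c+z*sn,y,55-x*sn+z*c])+O)
    print(th,proj(d,P).round(1).tolist())
E
python3 lid.py
```

```text
time: 17.58
position: [570.9, -157.1, 74.6]
tool_rot: [0.066, 2.438, -0.032]
wrist_force: [-3.7, 0.1, -1.2]
t 17.57 case [-95.8 -91.7  74.6] Fcase [-3.7 -0.2 -1.2] open 0.4 q [ 1.    0.61 -0.91  2.34  2.41  0.43 -0.48] rot left [-2.800e-01  1.000e-03 -3.118e+00]
shift [ 1.  -0.3  3.9] turn [0.001 0.005 0.011]
closed [(300, 199), (304, 199), (308, 200), (312, 200), (316, 200), (320, 200), (324, 200), (328, 201), (332, 207), (336, 201)]
now [(300, 195), (304, 195), (308, 194), (312, 194), (316, 194), (320, 194), (324, 193), (328, 193), (332, 207), (336, 190)]
0 [[323.3, 199.9], [307.1, 199.1], [291.1, 198.4]]
0.1 [[321.1, 195.0], [305.0, 195.7], [289.1, 196.3]]
0.12 [[320.6, 194.1], [304.6, 195.0], [288.7, 195.9]]
0.14 [[320.1, 193.1], [304.1, 194.4], [288.3, 195.6]]
0.16 [[319.6, 192.2], [303.6, 193.7], [287.9, 195.2]]
```

The lid is at about 0.13 rad. I lower the finger clear of the hem and start feeling to the left in small steps.

```bash
python3 -m handwheel '{"xyz":[[1.3,0,2.6],[1.3,0,2.6],[0,0,0],[0,0,0]],"rot":[[0,0,0],[0,0,0],[0,0,0],[0,0,0]]}' 0|head -4
python3 nx.py -94.5 -92 69 40; python3 lid.py | sed -n 2p
python3 -m handwheel '{"xyz":[[0,2.5,0],[0,2.5,0],[0,2.5,0],[0,2.5,0],[0,0,0]],"rot":[[0,0,0],[0,0,0],[0,0,0],[0,0,0],[0,0,0]]}' 0|head -4
python3 nx.py -94.5 -92 69 40
```

```text
time: 18.12
position: [572.8, -157.3, 69.1]
tool_rot: [0.066, 2.438, -0.032]
wrist_force: [-0.7, 0.5, 0.2]
t 18.12 case [-93.9 -91.8  69.1] Fcase [-0.7  0.4  0.2] open 0.7 q [ 0.99  0.62 -0.91  2.34  2.42  0.44 -0.48] rot left [-2.810e-01  1.000e-03 -3.118e+00]
shift [ 0.5 -0.2 -0.3] turn [0.001 0.005 0.01 ]
now [(300, 195), (304, 195), (308, 194), (312, 194), (316, 194), (320, 194), (324, 193), (328, 193), (332, 207), (336, 191)]
time: 18.8
position: [572.9, -146.9, 68.9]
tool_rot: [0.066, 2.438, -0.032]
wrist_force: [0.4, -0.0, -0.0]
t 18.8 case [-94.4 -81.5  68.9] Fcase [ 0.4 -0.  -0. ] open 0.4 q [ 0.97  0.62 -0.92  2.34  2.41  0.46 -0.49] rot left [-2.800e-01  1.000e-03 -3.118e+00]
shift [  0.1 -10.5  -0.2] turn [0.002 0.005 0.011]
```

```bash
python3 -m handwheel '{"xyz":[[0,2.5,0],[0,2.5,0],[0,2.5,0],[0,2.5,0],[0,2,0]],"rot":[[0,0,0],[0,0,0],[0,0,0],[0,0,0],[0,0,0]]}' 0|head -4
python3 nx.py -94.5 -92 69 40
```

```text
time: 19.42
position: [573.5, -135.9, 68.7]
tool_rot: [0.068, 2.438, -0.034]
wrist_force: [-1.2, -2.5, 1.2]
t 19.43 case [-94.5 -70.4  68.7] Fcase [-1.  -2.6  1.2] open 0.4 q [ 0.95  0.62 -0.92  2.35  2.39  0.48 -0.5 ] rot left [-2.800e-01 -2.000e-03 -3.119e+00]
shift [  0.  -21.6  -0.2] turn [-0.     0.005  0.01 ]
```

```bash
python3 -m handwheel '{"xyz":[[0,1.5,0],[0,1.5,0],[0,0,0]],"rot":[[0,0,0],[0,0,0],[0,0,0]]}' 0|head -4
python3 nx.py -94.5 -92 69 40; python3 nx.py -94.5 -92 69 40 |head -1
```

```text
time: 19.8
position: [573.7, -132.5, 68.7]
tool_rot: [0.067, 2.438, -0.033]
wrist_force: [-2.0, -3.9, 1.7]
t 19.8 case [-94.6 -67.1  68.7] Fcase [-1.8 -4.   1.7] open 0.4 q [ 0.94  0.62 -0.92  2.35  2.38  0.49 -0.5 ] rot left [-0.28  -0.    -3.119]
shift [ -0.  -24.9  -0.2] turn [0.001 0.005 0.01 ]
t 19.8 case [-94.6 -67.1  68.7] Fcase [-1.8 -4.   1.7] open 0.4 q [ 0.94  0.62 -0.92  2.35  2.38  0.49 -0.5 ] rot left [-0.28  -0.    -3.119]
```

Contact: about 4 N, so the catch is yielding. I continue in small steps.

```bash
python3 -m handwheel '{"xyz":[[0,1,0],[0,1,0],[0,1,0],[0,0,0]],"rot":[[0,0,0],[0,0,0],[0,0,0],[0,0,0]]}' 0|head -4
python3 nx.py -94.5 -92 69 40 | head -1
python3 -m handwheel '{"xyz":[[0,1,0],[0,1,0],[0,0,0]],"rot":[[0,0,0],[0,0,0],[0,0,0]]}' 0|head -4
python3 nx.py -94.5 -92 69 40 | head -1
```

```text
time: 20.3
position: [574.1, -129.1, 68.8]
tool_rot: [0.066, 2.438, -0.032]
wrist_force: [-0.4, -2.2, -0.2]
t 20.3 case [-94.5 -63.6  68.8] Fcase [-0.2 -2.3 -0.2] open 0.3 q [ 0.93  0.62 -0.92  2.35  2.38  0.49 -0.5 ] rot left [-2.800e-01  1.000e-03 -3.118e+00]
time: 20.68
position: [574.3, -127.2, 68.8]
tool_rot: [0.067, 2.438, -0.032]
wrist_force: [0.7, -3.0, -0.2]
t 20.68 case [-94.4 -61.7  68.8] Fcase [ 0.9 -3.  -0.2] open 0.5 q [ 0.93  0.62 -0.93  2.35  2.38  0.5  -0.51] rot left [-2.810e-01  1.000e-03 -3.119e+00]
```

```bash
python3 -m handwheel '{"xyz":[[0,0.7,0],[0,0.8,0],[0,0,0]],"rot":[[0,0,0],[0,0,0],[0,0,0]]}' 0|head -4
python3 nx.py -94.5 -92 69 40 | head -1
python3 -m handwheel '{"xyz":[[0,0.7,0],[0,0.8,0],[0,0,0]],"rot":[[0,0,0],[0,0,0],[0,0,0]]}' 0|head -4
python3 nx.py -94.5 -92 69 40 | head -1
```

```text
time: 21.05
position: [574.3, -125.8, 68.9]
tool_rot: [0.066, 2.438, -0.032]
wrist_force: [2.0, -2.8, -0.8]
t 21.05 case [-94.4 -60.3  68.9] Fcase [ 2.1 -2.7 -0.8] open 0.3 q [ 0.92  0.62 -0.93  2.36  2.37  0.5  -0.51] rot left [-2.810e-01  1.000e-03 -3.118e+00]
time: 21.42
position: [574.3, -124.2, 68.8]
tool_rot: [0.066, 2.438, -0.032]
wrist_force: [1.0, -2.2, -1.1]
t 21.43 case [-94.6 -58.7  68.8] Fcase [ 1.1 -2.1 -1.1] open 0.4 q [ 0.92  0.62 -0.93  2.36  2.37  0.5  -0.51] rot left [-2.800e-01  1.000e-03 -3.118e+00]
```

Pushed about 12 mm with no hard stop. I back off 4 mm, then gently try the lid.

```bash
python3 -m handwheel '{"xyz":[[0,-2,0],[0,-2,0],[-2,0,-2.3],[-2,0,-2.3],[-2,0,-2.3],[0,0,0]],"rot":[[0,0,0],[0,0,0],[0,0,0],[0,0,0],[0,0,0],[0,0,0]]}' 0|head -4
python3 nx.py -94.5 -92 69 40 | head -1
python3 -m handwheel '{"xyz":[[-1.3,0,-1.5],[-1.3,0,-1.5],[0,0,0]],"rot":[[0,0,0],[0,0,0],[0,0,0]]}' 0|head -4
python3 nx.py -94.5 -92 69 40 | head -1
```

```text
time: 22.18
position: [573.0, -127.8, 77.4]
tool_rot: [0.066, 2.44, -0.031]
wrist_force: [-5.1, 1.0, -1.8]
t 22.18 case [-95.7 -62.4  77.4] Fcase [-5.1  0.7 -1.8] open 0.4 q [ 0.93  0.59 -0.92  2.35  2.36  0.47 -0.5 ] rot left [-2.770e-01  2.000e-03 -3.118e+00]
time: 22.55
position: [574.1, -127.9, 82.0]
tool_rot: [0.066, 2.438, -0.032]
wrist_force: [-2.7, 1.4, -2.7]
t 22.55 case [-94.5 -62.4  82. ] Fcase [-2.8  1.3 -2.7] open 0.3 q [ 0.93  0.58 -0.92  2.35  2.35  0.46 -0.5 ] rot left [-2.800e-01  1.000e-03 -3.118e+00]
```

The lid is past 0.16 rad with only about 4 N, so the catch is free. I work out the opening arc at a fixed tool attitude.

Run:
```python
from sim import *
from station import readout
st=readout.state(); Rc=R.from_rotvec(st["tool_rot"]); u=np.array([np.sin(np.radians(40)),-np.cos(np.radians(40))]); n=np.array([-u[1],u[0]])
def c(th):
    b=[]
    for x in(-103,-97):
        X,Z=x-78,15; b.append(np.array([78+X*np.cos(th)+Z*np.sin(th),55-X*np.sin(th)+Z*np.cos(th)]))
    k=min(b,key=lambda q:q@n); k=k-10*n+16*u; return np.array([k[0],-62.4,k[1]])
q=st["qpos"]; prev=C.T@(st["position"]-O)
for th in np.arange(.25,1.21,.1):
    p=c(th); print(round(th,2),p.round(0),Rc.inv().apply(C@(p-prev)).round(1)); prev=p
    q,e=ik(C@p+O,Rc,q); print("   ",q.round(2),round(e,3))
```

```text
0.25 [-91. -62.  96.] [-11.4  -0.1  -8.2]
    [ 0.9   0.55 -0.9   2.32  2.3   0.41 -0.47] 0.0
0.35 [-84. -62. 112.] [-16.1  -0.2  -8.5]
    [ 0.88  0.5  -0.87  2.3   2.24  0.36 -0.44] 0.0
0.45 [-76. -62. 129.] [-16.8  -0.2  -6.8]
    [ 0.85  0.45 -0.83  2.28  2.19  0.3  -0.41] 0.0
0.55 [-66. -62. 144.] [-17.4  -0.2  -5.1]
    [ 0.8   0.41 -0.77  2.25  2.12  0.25 -0.36] 0.0
0.65 [-54. -62. 158.] [-17.8  -0.2  -3.3]
    [ 0.73  0.37 -0.69  2.22  2.03  0.19 -0.3 ] 0.0
0.75 [-42. -62. 171.] [-18.1  -0.2  -1.5]
    [ 0.71  0.36 -0.67  2.19  1.84  0.17 -0.12] 0.0
0.85 [-28. -62. 182.] [-18.2  -0.2   0.3]
    [ 0.71  0.36 -0.68  2.15  1.61  0.17  0.11] 0.0
0.95 [ -9. -62. 187.] [-17.5  -0.2   8.1]
    [ 0.7   0.37 -0.68  2.11  1.47  0.18  0.25] 0.0
1.05 [  7. -62. 196.] [-17.1  -0.2   3.8]
    [ 0.7   0.39 -0.7   2.07  1.33  0.21  0.4 ] 0.0
1.15 [ 23. -62. 202.] [-16.7  -0.2   5.5]
    [ 0.72  0.41 -0.73  2.02  1.25  0.24  0.49] 0.0
```

```bash
cat > arc.py <<'E'
import sys; from sim import *
from station import readout
tilt=40; side=float(sys.argv[1]); ths=[float(a) for a in sys.argv[2:]]
u=np.array([np.sin(np.radians(tilt)),-np.cos(np.radians(tilt))]); n=np.array([-u[1],u[0]])
st,Rc=where()
Rt=goal((0,0,0),tilt,side,180)[1]; print("turn",(Rc.inv()*Rt).as_rotvec().round(3))
prev=C.T@(st["position"]-O); q=st["qpos"]
for th in ths:
    b=[np.array([78+(x-78)*np.cos(th)+15*np.sin(th),55-(x-78)*np.sin(th)+15*np.cos(th)]) for x in(-103,-97)]
    k=min(b,key=lambda v:v@n)-10*n+16*u; p=np.array([k[0],-62,k[1]])
    q,e=ik(C@p+O,Rt,q); print(round(th,2),p.round(0),"shift",Rc.inv().apply(C@(p-prev)).round(1),"after turn",Rt.inv().apply(C@(p-prev)).round(1),q.round(2),round(e,3)); prev=p
E
python3 -m handwheel '{"xyz":[[-5.7,0,-4.1],[-5.7,0,-4.1],[-8,0,-4.3],[-8,0,-4.3],[-8.4,0,-3.4],[-8.4,0,-3.4],[0,0,0]],"rot":[[0,0,0],[0,0,0],[0.03,0,-0.027],[0.03,0,-0.027],[0.03,0,-0.027],[0.03,0,-0.027],[0,0,0]]}' 0|head -4
python3 arc.py -15 .45 .55 .65 .75 .85; python3 lid.py
```

```text
time: 23.42
position: [594.0, -127.0, 130.2]
tool_rot: [-0.012, 2.432, -0.229]
wrist_force: [-0.3, -0.7, -0.3]
t 23.43 case [-74.7 -60.3 130.2] Fcase [-0.2 -0.7 -0.3] open 0.4 q [ 0.71  0.41 -0.78  2.32  2.09  0.46 -0.31] rot left [-0.277 -0.198 -3.014]
turn [ 0.079  0.011 -0.05 ]
0.45 [-76. -62. 129.] shift [ 2.2 -1.4  0.7] after turn [ 2.2 -1.3  0.9] [ 0.59  0.42 -0.72  2.31  1.99  0.56 -0.24] 0.0
0.55 [-66. -62. 144.] shift [-17.3  -2.7  -4.9] after turn [-17.1  -3.9  -4.8] [ 0.58  0.39 -0.71  2.28  1.92  0.52 -0.17] 0.0
0.65 [-54. -62. 158.] shift [-17.7  -2.5  -3.1] after turn [-17.5  -3.6  -3.1] [ 0.57  0.37 -0.69  2.25  1.85  0.49 -0.09] 0.0
0.75 [-42. -62. 171.] shift [-18.   -2.3  -1.3] after turn [-17.8  -3.3  -1.3] [ 0.56  0.36 -0.67  2.21  1.77  0.47 -0.01] 0.0
0.85 [-28. -62. 182.] shift [-18.   -2.1   0.5] after turn [-17.9  -3.    0.5] [ 0.55  0.35 -0.66  2.17  1.69  0.46  0.07] 0.0
closed [(300, 199), (304, 199), (308, 200), (312, 200), (316, 200), (320, 200), (324, 200), (328, 201), (332, 207), (336, 201)]
now [(300, 182), (304, 181), (308, 179), (312, 177), (316, 202), (320, 174), (324, 168), (328, 154), (332, 207), (336, 187)]
0 [[323.3, 199.9], [307.1, 199.1], [291.1, 198.4]]
0.1 [[321.1, 195.0], [305.0, 195.7], [289.1, 196.3]]
0.12 [[320.6, 194.1], [304.6, 195.0], [288.7, 195.9]]
0.14 [[320.1, 193.1], [304.1, 194.4], [288.3, 195.6]]
0.16 [[319.6, 192.2], [303.6, 193.7], [287.9, 195.2]]
```

The lid is following, at about 0.45 rad, and it is free. I continue the arc.

```bash
python3 -m handwheel '{"xyz":[[-8.6,-1.5,-2.4],[-8.6,-1.5,-2.4],[-8.8,-1.8,-1.5],[-8.8,-1.8,-1.5],[-9,-1.7,-0.6],[-9,-1.7,-0.6],[-9,-1.5,0.3],[-9,-1.5,0.3],[0,0,0]],"rot":[[0.04,0,-0.025],[0.04,0,-0.025],[0,0,0],[0,0,0],[0,0,0],[0,0,0],[0,0,0],[0,0,0],[0,0,0]]}' 0|head -4
python3 arc.py -15 .85 .95 1.05 1.15 1.2
```

```text
time: 24.6
position: [642.1, -130.2, 182.9]
tool_rot: [-0.037, 2.425, -0.345]
wrist_force: [-0.9, 0.5, -0.9]
t 24.6 case [-26.6 -60.3 182.9] Fcase [-0.9  0.5 -0.9] open 0.7 q [ 0.57  0.35 -0.68  2.19  1.73  0.46  0.03] rot left [-0.273 -0.317 -2.963]
turn [ 0.002  0.009 -0.002]
0.85 [-28. -62. 182.] shift [ 1.5 -1.4  0.2] after turn [ 1.5 -1.4  0.2] [ 0.55  0.36 -0.67  2.17  1.69  0.47  0.07] 0.0
0.95 [ -9. -62. 187.] shift [-17.4  -1.3   8.3] after turn [-17.5  -1.3   8.1] [ 0.54  0.37 -0.66  2.13  1.64  0.47  0.14] 0.0
1.05 [  7. -62. 196.] shift [-16.9  -2.1   4.1] after turn [-17.   -2.1   3.9] [ 0.54  0.38 -0.66  2.09  1.58  0.47  0.21] 0.0
1.15 [ 23. -62. 202.] shift [-16.5  -1.7   5.7] after turn [-16.6  -1.7   5.6] [ 0.53  0.4  -0.66  2.05  1.53  0.48  0.27] 0.0
1.2 [ 31. -62. 205.] shift [-8.  -0.7  3.5] after turn [-8.1 -0.7  3.4] [ 0.53  0.4  -0.66  2.03  1.5   0.48  0.3 ] 0.0
```

```bash
python3 -m handwheel '{"xyz":[[-8.5,-1,2],[-8.5,-1,2],[-8.5,-1,2],[-8.5,-1,2],[-8.5,-1,2.5],[-8.5,-1,2.5],[0,0,0],[0,0,0]],"rot":[[0,0,0],[0,0,0],[0,0,0],[0,0,0],[0,0,0],[0,0,0],[0,0,0],[0,0,0]]}' 0|head -4
python3 arc.py -15 1.15
python3 - <<'E'
from h import *
from station import optics
d=optics.get_image("side")
cv2.imwrite("pics/p4.png",cv2.resize(d["pixels"][80:240,220:420,::-1],(750,600),interpolation=2))
for th in(.9,1.0,1.1,1.2):
    c,sn=np.cos(th),np.sin(th); P=[]
    for x,y,z in((-103,120,97),(-103,-120,97)):
        x-=78;z-=55; P.append(C@np.array([78+x*c+z*sn,y,55-x*sn+z*c])+O)
    print(th,((proj(d,P)-[220,80])*3.75).round(0).tolist())
E
```

```text
time: 25.6
position: [688.8, -133.1, 206.7]
tool_rot: [-0.038, 2.425, -0.346]
wrist_force: [-0.4, -1.1, -2.3]
t 25.6 case [ 20.3 -60.1 206.7] Fcase [-0.3 -1.1 -2.3] open 0.5 q [ 0.54  0.37 -0.66  2.08  1.55  0.46  0.24] rot left [-0.272 -0.318 -2.962]
turn [ 0.001  0.008 -0.001]
1.15 [ 23. -62. 202.] shift [ 1.2 -0.7  5.3] after turn [ 1.1 -0.7  5.4] [ 0.53  0.39 -0.65  2.05  1.53  0.48  0.27] 0.0
0.9 [[287.0, 269.0], [348.0, 136.0]]
1.0 [[259.0, 258.0], [325.0, 127.0]]
1.1 [[229.0, 249.0], [301.0, 119.0]]
1.2 [[199.0, 242.0], [277.0, 114.0]]
```

View pics/p4.png

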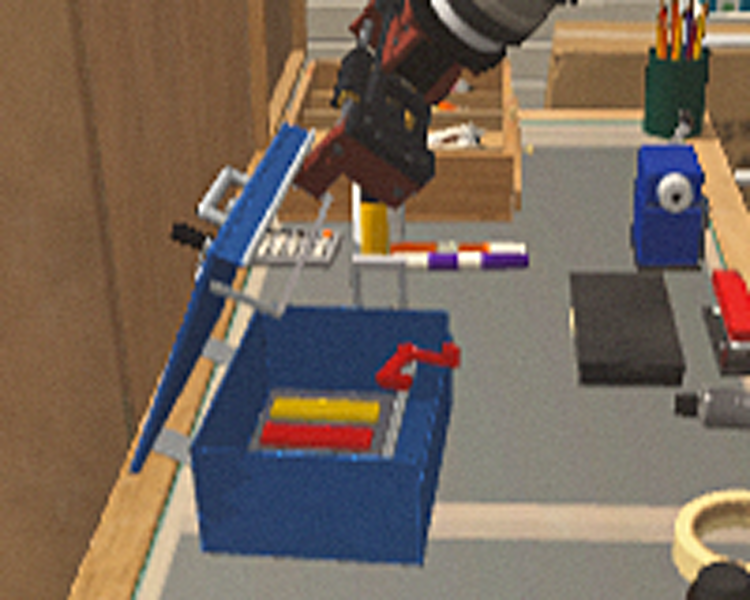

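The view shows the lid wide open at about 1.13 rad, with its front-left corner near (212,258) and the red catch lever pushed aside at (430,360). I withdraw.

```bash
python3 -m handwheel '{"xyz":[[5,0,0],[10,0,0],[10,0,0],[10,0,-25],[10,0,-30],[10,0,-30],[0,0,0],[0,0,0],[0,0,0]],"rot":[[0,0,0],[0,0,0],[0,0,0],[0,0,0],[0,0,0],[0,0,0],[0,0,0],[0,0,0],[0,0,0]]}' 0|head -4
python3 - <<'E'
from h import *
from station import optics
where(); d=optics.get_image("side"); where()
cv2.imwrite("pics/p5.png",cv2.resize(d["pixels"][80:300,220:470,::-1],(680,600),interpolation=2))
E
```

```text
time: 26.78
position: [592.6, -119.4, 233.8]
tool_rot: [-0.037, 2.427, -0.346]
wrist_force: [-0.2, -0.2, 0.4]
t 26.77 case [-76.6 -52.8 233.8] Fcase [-0.2 -0.2  0.4] open 0.4 q [ 0.59  0.16 -0.69  2.25  1.44  0.38  0.26] rot left [-0.269 -0.318 -2.963]
t 26.82 case [-76.7 -52.8 233.7] Fcase [ 0.2  0.3 -0. ] open 0.3 q [ 0.59  0.16 -0.69  2.25  1.44  0.38  0.26] rot left [-0.269 -0.318 -2.963]
```

View pics/p5.png

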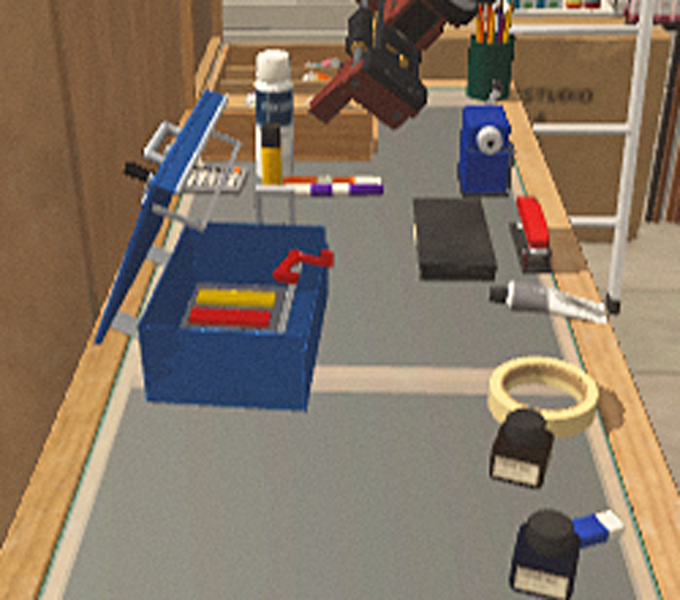

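The lid stays wide open, the gripper is clear of it, and both ink bottles are still standing where they were, at (522,450) and (545,555).

```bash
python3 -c "
from station import job; print(job.hand_in())"
```

```text
the job is handed in; nothing more can be done
None
```

The job is handed in, with no verdict returned: bolt drawn about 21 mm, lid raised to about 0.13 rad and paused, red catch pushed left at about 4 N, lid left open at about 1.13 rad with the arm clear, and the ink bottles untouched.

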